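# Latch the spice mill's cup and undo its cap

### The job

Swing the spice mill's cup latch in until it rests fully home in its catch, then unscrew the cap: nobody remembers which way this mill's cap is threaded, so try it one way and, if it will not move, the other way, until it comes free. Lift the cap off and finish still gripping it, level and still, about 6 cm above the cup's open mouth so that clinging spice drops back in. Leave the latch closed and everything else on the counter where it stands.

Things in the scene. Friction and masses are not known exactly. Their poses are not given: they have to be found in the camera images.
- mill: White spice mill, fixed. Base x -100..185, y -112..112 mm, 80 high, steel top; white motor tower x 85..179, y -63..63, top at 206; steel cup in front of it: foot 124 across with an ear on the latch side, drum 88 across, narrowing above 140 to a shoulder at 160 mm high. Origin: on the counter under the cup's axis; z up, x towards the tower, latch on the -y side.
- mouth (a point): Centre of the rim of the cup's open neck (32 mm across), on the cup's axis 182 mm above the counter; the cap hides it at first. Axes as the mill's.
- cap: Black screw cap on the cup's neck, about 0.12 kg: skirt 56 mm across, 26 high; on it a round orange grip knob 40 across, 26 tall (52 in all), with a white stripe across its top. Origin: centre of its underside, 20 mm below the mouth's rim (162 above the counter) when screwed on. x along the stripe, z up.
- cap_knob (a point): Centre of the knob's top (214 mm above the counter when on). Thread: right-hand (loosens anticlockwise from above) or left-hand (clockwise), varies, not visible. The wrong way it stops hard within 3 degrees; the right way it turns easily without rising and lifts off after a turn of 66 degrees (56 to 76 will do); at 80 degrees it meets another stop.
- latch (a joint): Cup latch angle in rad: 0 when it rests in its catch (a stop), up to 1.5 swung out. A level steel bar 115 mm long on an upright hinge, 88 to 95 mm above the counter; it swings in clockwise seen from above, over the cup's ear, into a dark C-shaped catch (top at 100 mm). It stays where left; about 2 N at the grip moves it.
- latch_hinge (a point): The latch's hinge axis, at x 45, y -90 mm in the mill's frame, 87 mm above the counter.
- latch_grip (a point): Centre of the top of the latch's upright red grip, a round post 16 mm across whose top is 157 mm above the counter and whose foot is on the bar at 95 mm; 75 mm from the hinge axis. With the latch closed it stands at x -30, y -90 mm in the mill's frame.
- tagine_lid: Red ceramic tagine lid, a cone 210 mm across and 180 mm high. Origin: centre of its underside.
- funnel: Steel funnel standing on its wide mouth, 92 mm across, 105 mm high. Origin: centre of its underside.
- pinch_bowl: White porcelain pinch bowl, 84 mm across, 36 mm high. Origin: centre of its underside.
- tea_glass: Green tea glass, 62 mm across, 88 mm high. Origin: centre of its underside.
- mortar: Brass mortar, 100 mm across, 85 mm high, its pestle standing in it to 130 mm. Origin: centre of its underside.
- scoop: Wooden spoon lying flat, 170 mm long. Origin: middle of its underside.
Things that resemble listed ones, but are neither listed nor needed, are in the scene too. There is more than one size of the cap; the job needs the middle-sized.

How it is judged:
On the way, in this order (a step that is already met when the one before it is completed fails the run):
1. the latch is swung in and rests in its catch, the cap still on (value of joint latch below 0.08 rad and z of cap in the frame of mouth below -0.012 m), for 0.2 s.
2. the cap is off the neck, in the gripper, the latch still closed (value of joint latch below 0.08 rad and z of cap in the frame of mouth above 0.005 m and contact force between cap and the fingers above 1 N), for 0.2 s.
At the end, for the whole second after the job is handed in: The latch is within 0.08 rad of its stop in the catch; the cap is gripped by the fingers, touches no part of the mill, is level within 15 degrees and at rest, its centre within 30 mm of the cup's axis and its underside 20 to 130 mm above the mouth's rim (value of joint latch below 0.08 rad and z of cap in the frame of mouth between 0.02 and 0.13 m and horizontal distance between cap and mouth below 0.03 m and angle between cap's own z axis and vertical below 0.26 rad and contact force between cap and the fingers above 1 N and contact force between cap and mill below 0.1 N and linear speed of cap below 0.03 m/s); the arm keeps its last pose, push and grip.
It fails at once if a bystander on the counter is moved by more than 25 mm or tipped (distance of any of tagine_lid, funnel, pinch_bowl, tea_glass, mortar, scoop from where it was at the start of the episode above 0.025 m or angle between any of tagine_lid, funnel, pinch_bowl, tea_glass, mortar, scoop's own z axis and vertical above 0.4 rad).
It fails at once if the cap comes off before the latch is closed (z of cap in the frame of mouth above 0 m and value of joint latch above 0.15 rad).
It also fails if it takes over 62 s, if anything falls off the work surface, if the arm or the gripper's body presses on something with over 40 N, if the wrist force passes 120 N, or if a joint passes its speed limit or range.

### The arm

A 7-joint arm with a two-finger parallel gripper is mounted at the origin on the work surface. World frame = base frame: x ahead of the robot, y to its left, z up, the work surface at z = 0. Lengths are in m, angles in rad, forces in N, time in s.
With the tool pointing down it reaches from about 0.425 to 0.875 m from the base axis. Payload 8.4 kg.
Tool frame: the origin (TCP) lies at the centre of the arm's flange, where the gripper is bolted on; the fingertips stand 182 mm ahead of it and the grasp point (between the pads) lies 164 mm ahead of it; z points along the fingers, y is the line along which they close (so a half turn about z gives the same grasp; the last joint's range is limited). The gripper opens to 87 mm and grips with 3 to 60 N. Pads are 19 mm wide; open, the fingers measure 117 mm over their backs; the gripper's body (75 mm by 190 mm) begins 51 mm behind the grasp point.
Start: joints at [-0.099, 0.333, 0.04, 1.465, -0.013, 1.343, -0.059], TCP at [0.65, -0, 0.405] pointing down, gripper open.
Joint ranges: [-2.58, 2.58], [-0.38, 2.09], [-1.3, 1.39], [0.25, 2.4], [-1.5, 4.64], [0.08, 2.09], [-2.65, 2.65]. Speed limits (rad/s): [2.22, 2.22, 2.79, 2.79, 3.14, 3.14, 3.14].

### API

Orientations are given as a unit quaternion [x, y, z, w].
In Python, from bench import * gives the robot as it stands. The module is installed in compiled form; this text tells all that it offers.
- The arm moves only by the tool drive_tool, never from a script. Its argument "targets" is a list of rows, each a list of 7 numbers: the shift along the world's x, y, z in m, then the turn, a rotation vector about the world's x, y, z in rad, then the opening, from 0 (shut) to 1 (fully open). In form: [[dx, dy, dz, wx, wy, wz, claw], ...]. A call has 1 to 20 rows; each row is the pose to reach, as a shift and turn from the pose commanded when the call began; what a row does not reach only later rows make up. A row lasts 1/8 s, in which the tool goes at most 62.5 mm and 10.7 degrees, less where a joint would pass 70% of its speed; a pose out of reach is approached as far as the arm can. A call with a gripper value outside its range is refused whole. The fingers move at their own pace and stop on an object; "grip_force" is the grip in N (left out, the last holds). Time passes only in rows, so rows that repeat a pose let the fingers close. It gives the time, the measured TCP pose, the force, the opening and the grip force at its end, in the units of the state.
- read_state(): the state, without advancing time (a new reading comes with each control period).
- read_camera(name): name is "scene" or "side" or "wrist"; returns a dict with "color" (480x640x3 uint8, blue, green, red), "mtx" (3x3 intrinsics, pixels), "R" (3x3) and "t" (3): a world point X has camera coordinates R X + t. Camera axes: x right, y down, z forward; pixel columns grow to the right and rows downward; lengths in m; the calibration is good to about 2 mm. A picture is of the moment at which its call begins. There is no depth.
- job_done(): hands the job in; it is judged then, once.
The state is a dict: "time_s": time; "q": joint angles; "joint_vel": joint speeds; "joint_torque": joint torques, N m; "tool_pos": TCP position; "ee_rot": TCP orientation; "contact_force": force on the tool from outside, world axes, zero at the start; "moment": the same for the moment, N m; "opening": finger opening in m; "grasp_force": force on a finger pad.
Only numpy, scipy, OpenCV 4.12 (cv2) and the standard library are available. Lean on these libraries where they do the work, as an engineer would, in place of code of your own. Each camera call takes 0.05 s, during which the arm holds its last target. There are 200 camera calls.

## Working session

There is one attempt and no reset: what is moved stays moved. The work goes in short steps, Python scripts to look and compute and a tool call to move; the robot and the scene stay as the last step left them, time stands still between calls to the robot, and variables do not carry over. Pictures are saved under pics/ and viewed, at most 10 in all, crops included, and the job is handed in when it is done.

Besides the shell and the picture viewer there is one more tool, called after "Call:" by a JSON object that holds its "api" and its "payload". drive_tool: Moves the arm, as the interface text tells. Its arguments: {"type":"object","properties":{"targets":{"type":"array","items":{"type":"array","items":{"type":"number"}}},"grip_force":{"type":"number"}},"required":["targets"]}

```bash
mkdir -p pics; python3 - <<'E'
from bench import *
import cv2,pickle,numpy as np
d={}
for n in("scene","side","wrist"):
    c=read_camera(n);d[n]=c;cv2.imwrite(f"pics/{n}0.png",c["color"])
    print(n,c["mtx"].round(1).tolist(),(-c["R"].T@c["t"]).round(3),c["R"][2].round(2))
pickle.dump(d,open("cams0.pkl","wb"))
s=read_state();print(s["tool_pos"],s["ee_rot"],s["opening"],s["time_s"])
E
```

```text
scene [[554.9, 0.0, 318.5], [0.0, 554.9, 241.7], [0.0, 0.0, 1.0]] [1.558 0.339 1.217] [-0.67 -0.24 -0.71]
side [[494.9, 0.0, 318.0], [0.0, 494.9, 239.6], [0.0, 0.0, 1.0]] [ 0.31  -0.86   1.031] [ 0.16  0.68 -0.71]
wrist [[341.5, 0.0, 323.8], [0.0, 341.5, 244.3], [0.0, 0.0, 1.0]] [0.649 0.079 0.384] [-0.   -0.28 -0.96]
[ 6.49866063e-01 -7.38680168e-06  4.04066656e-01] [ 7.07117736e-01  7.07095550e-01 -4.79475304e-04 -4.01631252e-04] 0.08719863360209666 0.15
```

View pics/scene0.png

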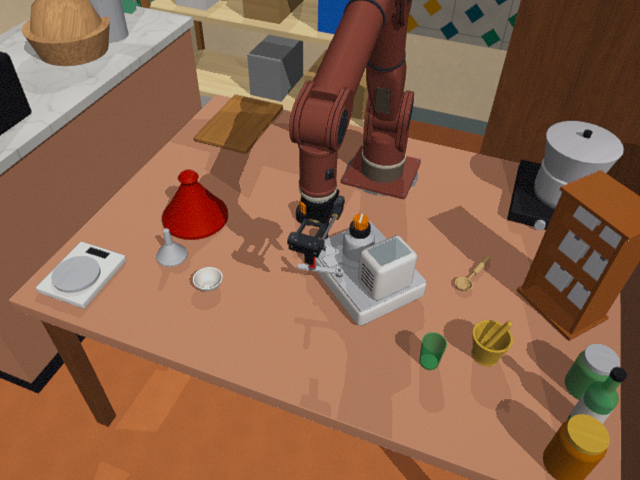

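View pics/side0.png

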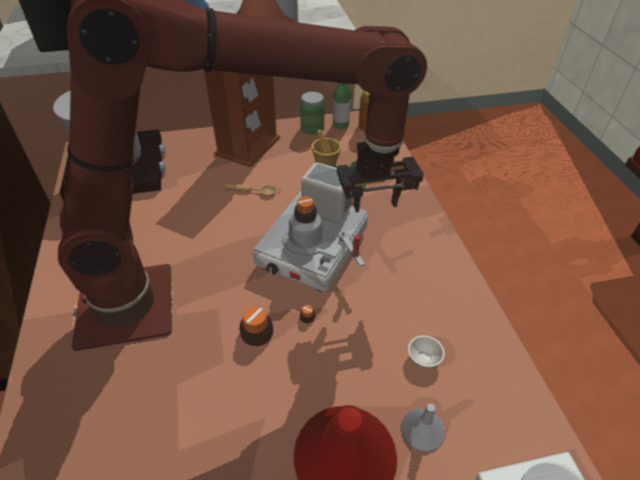

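Side view: three orange-knobbed caps. There is a large one on the counter (256,325), a small one on the counter (307,313), and one on the mill's cup (306,207). The cap on the cup fits, being middle-sized and screwed on the neck. The red latch grip is at about (357,244). I'll confirm with an enlarged crop.

```bash
python3 - <<'E'
import cv2,pickle,numpy as np
d=pickle.load(open("cams0.pkl","rb"))
a=d["side"]["color"][160:340,235:395];b=d["scene"]["color"][190:340,285:445]
a=cv2.resize(a,(400,450),interpolation=3);b=cv2.resize(b,(400,375),interpolation=3)
o=np.zeros((450,800,3),np.uint8);o[:,:400]=a;o[:375,400:]=b
cv2.imwrite("pics/crop1.png",o)
E
```

```text
(no output)
```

View pics/crop1.png

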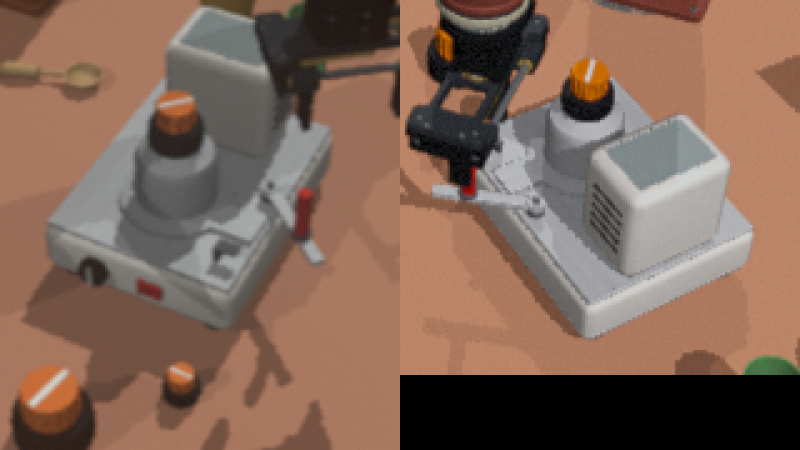

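View pics/wrist0.png

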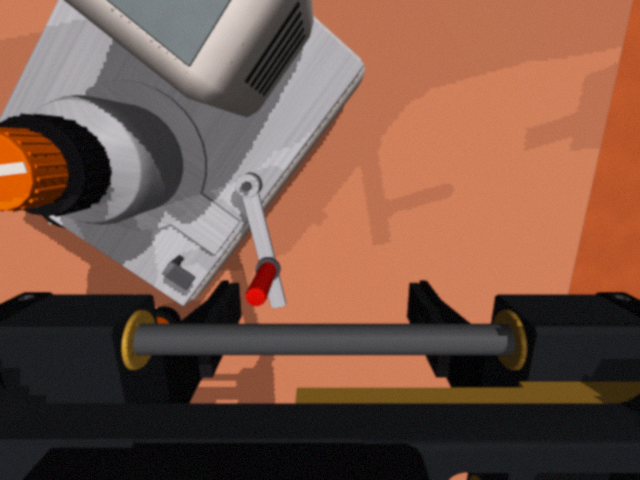

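The crop confirms it: the middle-sized cap is the one on the cup (knob top at side (305,200), scene (361,221)). The wrist view shows the red grip top at (257,297), the hinge at (249,185) and the catch at (180,272), with the latch swung out.

```bash
cat > h.py <<'E'
import numpy as np,cv2,pickle
from scipy.optimize import least_squares
def proj(c,X):
    p=c["R"]@np.asarray(X)+c["t"];p=c["mtx"]@p;return p[:2]/p[2]
def tri(obs):
    f=lambda X:np.concatenate([proj(c,X)-uv for c,uv in obs])
    r=least_squares(f,[.65,0,.15]);return r.x,r.fun
E
python3 - <<'E'
from h import *
d=pickle.load(open("cams0.pkl","rb"));S,C,W=d["side"],d["scene"],d["wrist"]
sd=lambda u,v:(S,np.array([u/2.5+235,v/2.5+160])); sc=lambda u,v:(C,np.array([(u-400)/2.5+285,v/2.5+190])); w=lambda u,v:(W,np.array([u,v]))
np.set_printoptions(suppress=True,precision=4)
pts={"knob":[sd(176,100),sc(590,78)],"grip":[sd(304,191),w(257,297)],"hinge":[sd(267,188),sc(537,205),w(249,185)]}
for k,o in pts.items(): print(k,*tri(o))
M={"knob":(0,0,.214),"hinge":(.045,-.09,.097)}
def f(p):
    x,y,a=p;r=[]
    def T(m): return [x+np.cos(a)*m[0]-np.sin(a)*m[1],y+np.sin(a)*m[0]+np.cos(a)*m[1],m[2]]
    for k in M:
        for c,uv in pts[k]: r+=list(proj(c,T(M[k]))-uv)
    r+=list(.4*(proj(W,T((.185,-.112,.075)))-[362,70]))+list(.4*(proj(W,T((-.1,-.112,.08)))-[190,298]))
    return np.array(r)
best=min((least_squares(f,[.6,.1,a]) for a in np.arange(-3,3,.5)),key=lambda r:r.cost)
print(best.x,best.cost,best.fun)
E
```

```text
knob [0.4912 0.0692 0.2108] [ 0.7525  0.6885  0.8421 -0.6781]
grip [ 0.6002 -0.0283  0.1566] [ 0.1801  0.025  -0.0494 -0.0178]
hinge [0.5851 0.0449 0.0919] [ 0.6819  0.1763 -0.201  -0.0079 -0.2194 -0.1364]
[ 0.4874  0.0669 -5.3885] 42.483260731360545 [-0.5626  0.5116  0.5511 -2.6718  0.92   -1.4028  0.0634 -1.0436 -0.854
 -0.3149  5.2898 -2.6335 -1.9093  5.8007]
```

Both heights agree with the text. The mill's axis is near (0.490, 0.068) with yaw about 50°. The hinge is at (0.585, 0.045) and the grip at (0.600, -0.028), so the latch is about 52° out. I'll move above the grip with the closing line along the closed bar.

Call:
{"api": "drive_tool", "payload": {"targets": [[-0.01,-0.005,0,0,0,0.17,1],[-0.02,-0.01,0,0,0,0.35,1],[-0.03,-0.02,0,0,0,0.52,1],[-0.04,-0.025,0,0,0,0.7,1],[-0.05,-0.028,0,0,0,0.87,1],[-0.05,-0.028,0,0,0,0.87,1],[-0.05,-0.028,0,0,0,0.87,1]], "grip_force": 15}}

```text
time_s: 1.02
tool_pos: [0.6002, -0.0279, 0.4047]
ee_rot: [0.345, 0.939, 0.0, -0.0]
contact_force: [-0.2, 0.5, -0.0]
opening: 0.0869
grasp_force: 0.0
```

```bash
python3 - <<'E'
from bench import *
import cv2,pickle
d={n:read_camera(n) for n in("scene","side","wrist")}
pickle.dump(d,open("cams1.pkl","wb"));cv2.imwrite("pics/wrist1.png",d["wrist"]["color"])
s=read_state();print(s["tool_pos"],s["q"])
E
```

```text
[ 0.60026732 -0.02771582  0.4045733 ] [ 0.02486457  0.23715242 -0.06288576  1.58745647  0.01517086  1.31763672
  0.82835718]
```

View pics/wrist1.png

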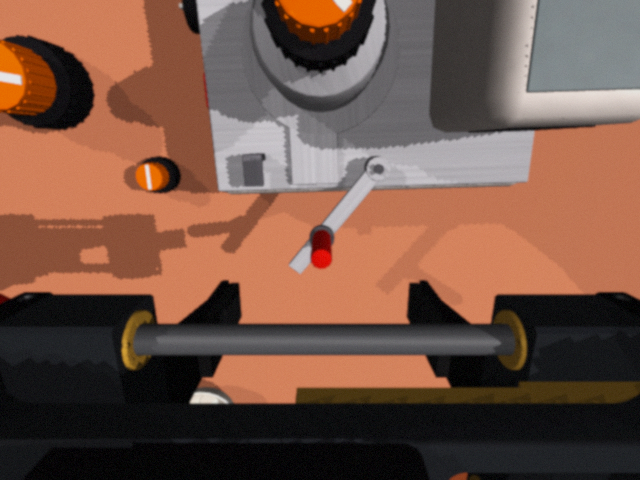

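The wrist view is now aligned with the mill: grip top at (321,257), hinge at (376,167), catch at (254,170).

```bash
python3 - <<'E'
from h import *
d=pickle.load(open("cams0.pkl","rb"));e=pickle.load(open("cams1.pkl","rb"))
np.set_printoptions(suppress=True,precision=4)
A=np.array
print("grip",*tri([(d["side"],A([356.6,236.4])),(d["wrist"],A([257,297])),(e["wrist"],A([321,257]))]))
print("hinge",*tri([(d["side"],A([341.8,235.2])),(d["scene"],A([339.8,272])),(d["wrist"],A([249,185])),(e["wrist"],A([376,167]))]))
W=e["wrist"]
def ray(uv,z):
    c=-W["R"].T@W["t"];v=W["R"].T@np.linalg.inv(W["mtx"])@[*uv,1];return c+v*(z-c[2])/v[2]
p,q=ray((220,190),.08),ray((530,181),.08);print(p,q,np.degrees(np.arctan2(*(q-p)[[1,0]])),np.linalg.norm(q-p))
E
```

```text
grip [ 0.5989 -0.0289  0.1536] [-0.3557  1.0996 -1.0536 -1.1022  0.1076  1.5157]
hinge [0.5839 0.0447 0.0891] [ 0.2167  1.0095 -0.1667  0.3296 -0.9546 -0.2618  0.4912  0.6843]
[ 0.5109 -0.0724  0.08  ] [0.6817 0.1415 0.08  ] 51.384931757696286 0.2737411943075276
```

Call:
{"api": "drive_tool", "payload": {"targets": [[-0.001,-0.001,-0.05,0,0,0,1],[-0.001,-0.001,-0.1,0,0,0,1],[-0.001,-0.001,-0.103,0,0,0,1],[-0.001,-0.001,-0.103,0,0,0,0.1],[-0.001,-0.001,-0.103,0,0,0,0],[-0.001,-0.001,-0.103,0,0,0,0],[-0.001,-0.001,-0.103,0,0,0,0],[-0.001,-0.001,-0.103,0,0,0,0],[-0.001,-0.001,-0.103,0,0,0,0]], "grip_force": 15}}

```text
time_s: 2.3
tool_pos: [0.599, -0.029, 0.3018]
ee_rot: [0.343, 0.939, -0.0, 0.0]
contact_force: [0.3, 0.6, -1.0]
opening: 0.0347
grasp_force: 0.0
```

Call:
{"api": "drive_tool", "payload": {"targets": [[0,0,0,0,0,0,0],[0,0,0,0,0,0,0],[0,0,0,0,0,0,0],[0,0,0,0,0,0,0],[0,0,0,0,0,0,0]]}}

```text
time_s: 2.92
tool_pos: [0.599, -0.0291, 0.3017]
ee_rot: [0.343, 0.939, -0.0, -0.0]
contact_force: [-0.4, -1.0, -0.1]
opening: 0.0155
grasp_force: 15.0
```

```bash
python3 - <<'E'
import numpy as np
H=np.array([.584,.0445]);p0=np.array([.599,-.029]);r=.075
for a in np.arange(-78.5,-132,-5): print(int(a*10)/10,(H+r*np.array([np.cos(np.radians(a)),np.sin(np.radians(a))])-p0).round(3))
E
```

```text
-78.5 [-0.  0.]
-83.5 [-0.007 -0.001]
-88.5 [-0.013 -0.001]
-93.5 [-0.02  -0.001]
-98.5 [-0.026 -0.001]
-103.5 [-0.033  0.001]
-108.5 [-0.039  0.002]
-113.5 [-0.045  0.005]
-118.5 [-0.051  0.008]
-123.5 [-0.056  0.011]
-128.5 [-0.062  0.015]
```

The post is gripped (opening 15.5 mm). Now swinging it along the arc.

Call:
{"api": "drive_tool", "payload": {"targets": [[-0.007,-0.001,0,0,0,0,0],[-0.013,-0.001,0,0,0,0,0],[-0.02,-0.001,0,0,0,0,0],[-0.026,-0.001,0,0,0,0,0],[-0.033,0.001,0,0,0,0,0],[-0.039,0.002,0,0,0,0,0],[-0.045,0.005,0,0,0,0,0],[-0.051,0.008,0,0,0,0,0],[-0.056,0.011,0,0,0,0,0],[-0.059,0.013,0,0,0,0,0],[-0.059,0.013,0,0,0,0,0]]}}

```text
time_s: 4.3
tool_pos: [0.5395, -0.0157, 0.3018]
ee_rot: [0.343, 0.939, 0.0, -0.0]
contact_force: [3.4, 3.5, -2.8]
opening: 0.0156
grasp_force: 15.0
```

Call:
{"api": "drive_tool", "payload": {"targets": [[-0.002,0.0015,0,0,0,0,0],[-0.004,0.003,0,0,0,0,0],[-0.004,0.003,0,0,0,0,0]]}}

```text
time_s: 4.68
tool_pos: [0.5366, -0.0135, 0.3019]
ee_rot: [0.343, 0.939, 0.0, 0.001]
contact_force: [10.6, 0.0, -8.3]
opening: 0.0155
grasp_force: 15.0
```

Call:
{"api": "drive_tool", "payload": {"targets": [[-0.001,0.001,0,0,0,0,0],[-0.003,0.003,0,0,0,0,0],[-0.003,0.003,0,0,0,0,0],[-0.003,0.003,0,0,0,0,0]]}}

```text
time_s: 5.18
tool_pos: [0.5348, -0.0121, 0.3023]
ee_rot: [0.344, 0.939, -0.0, 0.003]
contact_force: [17.5, -7.0, -12.0]
opening: 0.0159
grasp_force: 15.0
```

```bash
python3 - <<'E'
from bench import *
import cv2,pickle
d={n:read_camera(n) for n in("side","wrist")}
pickle.dump(d,open("cams2.pkl","wb"))
a=d["side"]["color"][160:340,235:395];b=d["wrist"]["color"][0:340,100:540]
import numpy as np
o=np.zeros((450,800,3),np.uint8);o[:,:400]=cv2.resize(a,(400,450),interpolation=3);o[:309,400:]=cv2.resize(b,(400,309))
cv2.imwrite("pics/c2.png",o)
E
```

```text
(no output)
```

View pics/c2.png

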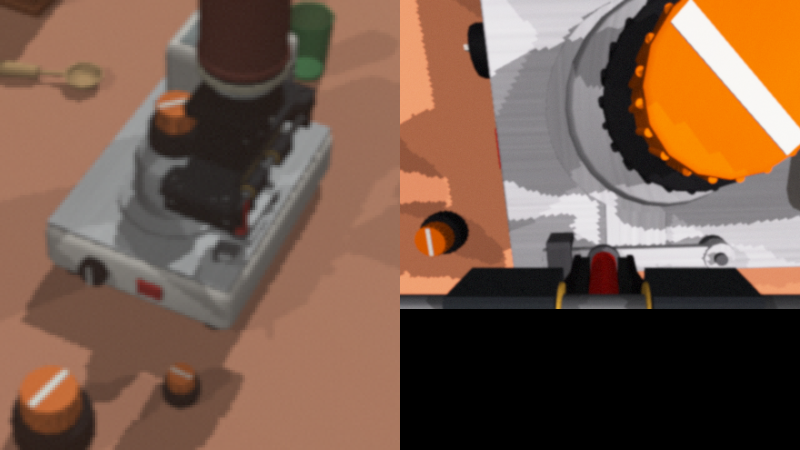

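The bar lies parallel to the mill's edge inside the catch, and the force shows a hard stop. I'll release, lift, then measure the cap from above.

Call:
{"api": "drive_tool", "payload": {"targets": [[0,0,0,0,0,0,0.4],[0,0,0,0,0,0,0.4],[0,0,0,0,0,0,0.5],[0,0,0.05,0,0,0,0.6],[0,0,0.1,0,0,0,1],[0.0,0,0.15,0,0,0,1],[0.02,-0.02,0.16,0,0,0,1],[0.02,-0.02,0.16,0,0,0,1],[0.02,-0.02,0.16,0,0,0,1]]}}

```text
time_s: 6.4
tool_pos: [0.5526, -0.0296, 0.461]
ee_rot: [0.343, 0.939, -0.0, -0.001]
contact_force: [-0.1, 0.1, -0.5]
opening: 0.0858
grasp_force: 0.0
```

```bash
python3 - <<'E'
from bench import *
import cv2,pickle
d={n:read_camera(n) for n in("scene","side","wrist")}
pickle.dump(d,open("cams3.pkl","wb"))
cv2.imwrite("pics/wrist3.png",d["wrist"]["color"])
E
```

```text
(no output)
```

View pics/wrist3.png

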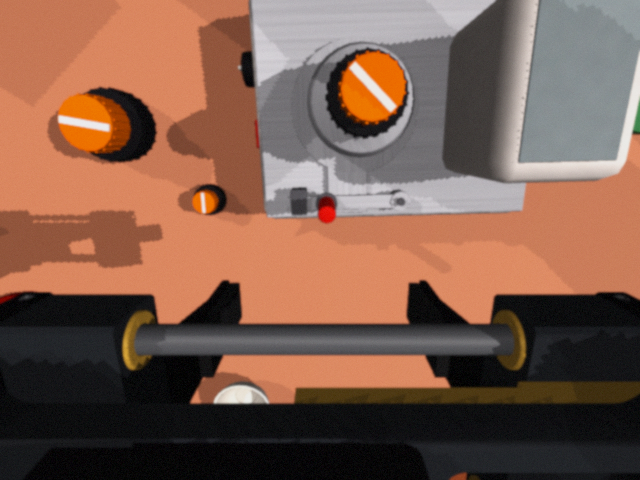

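The latch is home (grip at (327,213), bar parallel to the edge). The knob's top centre is at (373,87).

```bash
python3 - <<'E'
from h import *
np.set_printoptions(suppress=True,precision=4)
d=pickle.load(open("cams0.pkl","rb"));e=pickle.load(open("cams3.pkl","rb"));A=np.array
W=e["wrist"]
# stripe centre inside knob, per image (near expected pixel)
def stripe(c,u,v,r):
    im=c["color"][int(v)-r:int(v)+r,int(u)-r:int(u)+r].astype(int)
    m=(im[...,0]>120)&(im.min(2)>110); ys,xs=np.nonzero(m); return A([xs.mean()+int(u)-r,ys.mean()+int(v)-r]),m.sum()
o=[]
for c,u,v,r in((d["side"],305.4,200,9),(d["scene"],361,221,8),(W,373,87,30)):
    s=stripe(c,u,v,r);print(s);o.append((c,s[0]))
print(tri(o));print(tri(o[1:]));print(tri([o[0],o[2]]))
c=-W["R"].T@W["t"]
for uv,z in((o[2][1],.214),((327,212),.157)):
    v=W["R"].T@np.linalg.inv(W["mtx"])@[*uv,1];print(c+v*(z-c[2])/v[2])
E
```

```text
(array([300.5789, 197.5789]), np.int64(57))
(array([360.6 , 217.85]), np.int64(20))
(array([374.1177,  84.7905]), np.int64(654))
(array([0.4853, 0.0662, 0.2192]), array([ 3.4671,  1.6409,  1.0789, -1.3351, -0.1231, -0.5042]))
(array([0.4855, 0.0667, 0.2155]), array([ 1.142 , -0.1895, -0.1108,  0.2086]))
(array([0.4853, 0.0651, 0.2245]), array([ 3.53  ,  0.3358, -0.3515, -0.6938]))
[0.4854 0.0671 0.214 ]
[ 0.5359 -0.0119  0.157 ]
```

Call:
{"api": "drive_tool", "payload": {"targets": [[-0.033,0.048,0,0,0,0,1],[-0.0665,0.097,0,0,0,0,1],[-0.0665,0.097,0,0,0,0,1],[-0.0665,0.097,-0.05,0,0,0,1],[-0.0665,0.097,-0.087,0,0,0,1],[-0.0665,0.097,-0.087,0,0,0,1],[-0.0665,0.097,-0.087,0,0,0,0.3],[-0.0665,0.097,-0.087,0,0,0,0.3],[-0.0665,0.097,-0.087,0,0,0,0.3],[-0.0665,0.097,-0.087,0,0,0,0.3],[-0.0665,0.097,-0.087,0,0,0,0.2],[-0.0665,0.097,-0.087,0,0,0,0.2]], "grip_force": 25}}

```text
time_s: 8.05
tool_pos: [0.4863, 0.0668, 0.3749]
ee_rot: [0.343, 0.939, -0.0, -0.0]
contact_force: [-3.0, -1.5, 2.7]
opening: 0.0397
grasp_force: 25.0
```

The knob is gripped (39.7 mm). Trying a small anticlockwise turn.

Call:
{"api": "drive_tool", "payload": {"targets": [[0,0,0,0,0,0.05,0.2],[0,0,0,0,0,0.1,0.2],[0,0,0,0,0,0.14,0.2],[0,0,0,0,0,0.14,0.2]]}}

```text
time_s: 8.55
tool_pos: [0.4859, 0.0663, 0.3748]
ee_rot: [0.277, 0.961, -0.001, -0.001]
contact_force: [-6.5, -1.8, 4.8]
opening: 0.0393
grasp_force: 25.1
```

```bash
python3 - <<'E'
from bench import *
import cv2,pickle
s=read_state();print(s["moment"],s["contact_force"],s["joint_torque"])
from scipy.spatial.transform import Rotation as R
q=R.from_quat(s["ee_rot"]).as_matrix();import numpy as np;print(np.degrees(np.arctan2(q[1,1],q[0,1])))
E
```

```text
[-0.5902092   1.27333391 -0.62104284] [-6.45914571 -1.82244312  4.78242212] [ -1.3777142  -39.62501049  -1.40855502 -39.79523063  -0.22821714
  -2.23872878   0.95977239]
57.807570206103165
```

The opposing moment of 0.62 N·m looks like a hard stop with the pads slipping. I'll try the other way, going back past the start.

Call:
{"api": "drive_tool", "payload": {"targets": [[0,0,0,0,0,-0.1,0.2],[0,0,0,0,0,-0.2,0.2],[0,0,0,0,0,-0.3,0.2],[0,0,0,0,0,-0.3,0.2]]}}

```text
time_s: 9.05
tool_pos: [0.4865, 0.067, 0.3748]
ee_rot: [0.417, 0.909, -0.0, -0.0]
contact_force: [-0.2, -0.2, 1.0]
opening: 0.0393
grasp_force: 25.1
```

```bash
cat > st.py <<'E'
from bench import *
import numpy as np,cv2,pickle
from scipy.spatial.transform import Rotation as R
s=read_state();q=R.from_quat(s["ee_rot"]).as_matrix()
print(s["moment"],s["contact_force"],np.degrees(np.arctan2(q[1,1],q[0,1])),s["q"][6])
d={n:read_camera(n) for n in("scene","side","wrist")}
pickle.dump(d,open("cams_l.pkl","wb"))
E
python3 st.py
```

```text
[0.01310125 0.05513467 0.01120662] [-0.18640051 -0.24001704  1.02366111] 40.71531615810587 0.47755830194397264
```

It turns freely clockwise (moment about 0), so the thread is left-hand. I'll turn on to about 66°, counting from the slip position.

Call:
{"api": "drive_tool", "payload": {"targets": [[0,0,0,0,0,-0.12,0.2],[0,0,0,0,0,-0.24,0.2],[0,0,0,0,0,-0.36,0.2],[0,0,0,0,0,-0.48,0.2],[0,0,0,0,0,-0.6,0.2],[0,0,0,0,0,-0.72,0.2],[0,0,0,0,0,-0.82,0.2],[0,0,0,0,0,-0.88,0.2],[0,0,0,0,0,-0.88,0.2]]}}

```text
time_s: 10.32
tool_pos: [0.4866, 0.0671, 0.3748]
ee_rot: [0.764, 0.645, 0.0, 0.0]
contact_force: [0.2, -0.1, 0.6]
opening: 0.0392
grasp_force: 25.1
```

```bash
python3 st.py
```

```text
[ 0.05221448 -0.09199643 -0.04081166] [ 0.1942032  -0.08534958  0.62762075] -9.646490139683367 -0.4007627291473234
```

Now a gentle lift test.

Call:
{"api": "drive_tool", "payload": {"targets": [[0,0,0.002,0,0,0,0.2],[0,0,0.005,0,0,0,0.2],[0,0,0.005,0,0,0,0.2]]}}

```text
time_s: 10.85
tool_pos: [0.4865, 0.0669, 0.38]
ee_rot: [0.765, 0.645, 0.0, 0.0]
contact_force: [0.5, 0.1, -2.4]
opening: 0.0392
grasp_force: 25.1
```

It's free: about 2 N, little more than the cap's weight. Lifting a further 75 mm.

Call:
{"api": "drive_tool", "payload": {"targets": [[0,0,0.01,0,0,0,0.2],[0,0,0.025,0,0,0,0.2],[0,0,0.04,0,0,0,0.2],[0,0,0.055,0,0,0,0.2],[0,0,0.068,0,0,0,0.2],[0,0,0.075,0,0,0,0.2],[0,0,0.075,0,0,0,0.2],[0,0,0.075,0,0,0,0.2],[0,0,0.075,0,0,0,0.2]]}}

```text
time_s: 11.98
tool_pos: [0.4864, 0.067, 0.4542]
ee_rot: [0.765, 0.645, -0.0, -0.0]
contact_force: [0.5, 0.2, -1.1]
opening: 0.0395
grasp_force: 25.1
```

```bash
python3 st.py; python3 - <<'E'
from h import *
d=pickle.load(open("cams_l.pkl","rb"))
a=d["side"]["color"][130:310,235:395];b=d["scene"]["color"][160:340,285:445]
o=np.hstack([cv2.resize(x,(400,450),interpolation=3) for x in(a,b)]);cv2.imwrite("pics/fin.png",o)
E
```

```text
[-0.02727741  0.01194202 -0.05158953] [ 0.47922972  0.22596535 -1.06490586] -9.741830884383328 -0.3963018614343539
```

View pics/fin.png

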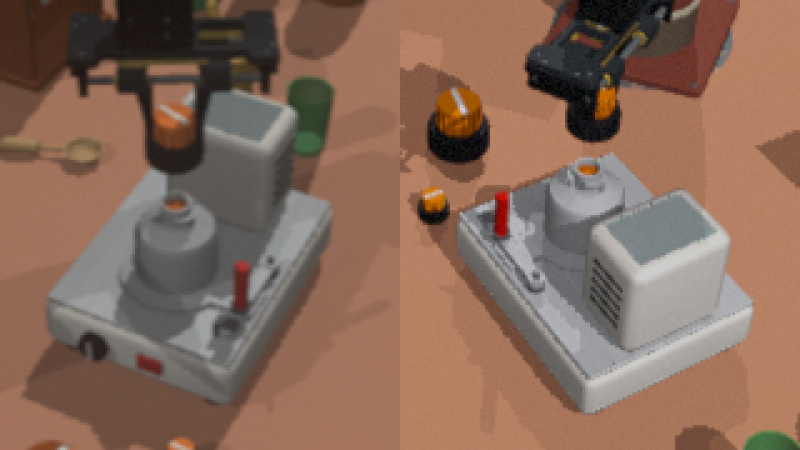

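The cap is held level above the open mouth (crop: cap at (175,140), mouth at (176,200)). The latch is closed and the nearby items are where they were. Handing in.

```bash
python3 -c "
from bench import *
print(job_done())"
```

```text
the job is handed in; nothing more can be done
None
```

I closed the latch into its catch, unscrewed the cap clockwise (left-hand thread), and handed in with it gripped level and still about 6 cm above the cup's mouth; the judge gave no verdict.

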